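# Fold up the light box cover and click the filter slide into its notch

### The job

Fold the stiff hinged cover of the light box up by its blue bar until it stands upright, and leave it standing. Then take the yellow tab of the red filter slide and draw the slide along its rail, away from the end it starts at, until you feel its spring ball drop into the notch hidden in the rail; the program finishes while still gripping the tab and holding the slide at the notch, so do not let go. Leave the pencil tin, the gift box and the craft knife where they are.

Things in the scene. Friction and masses are not known exactly. Their poses are not given: they have to be found in the camera images.
- lightbox: Plywood light box, fixed to the table, 240 (x) x 440 (y) x 60 (z) mm. Origin at the centre of its underside; x points away from the robot (yaw within about 0.35 rad), y along the rail to the robot's left, z up. Its top is 60 mm above the table. The rail runs along the box's y, 85 mm towards the robot from the box's centre line. The cover and the filter slide are mounted on it.
- cover (a joint): Angle (rad) of the cover: a stiff 5 mm board, 200 mm wide, hinged on its far edge about the box's y axis. 0 = lying flat towards the robot, 1.57 = standing upright, stop at 2.3 (leaning away from the robot). It starts between 0.25 and 0.6. The hinge is stiff with friction (about 0.18 N m): the cover stays at whatever angle it is left.
- cover_hinge (a point): Middle of the cover's hinge line, 88 mm above the table; 75 mm in box x and 30 mm in box y from the box's origin.
- cover_bar (a point): Middle of the cover's blue round handle bar, 10 mm in diameter, parallel to the hinge, 135 mm from it, on two side arms with 97 mm clear between them. There is 45 mm of free gap between the bar and the edge of the board, so a finger can go down on either side of the bar; the bar turns between the fingers as the cover swings.
- filter_slide (a joint): Position (m) of the filter slide along the rail: 0 at the start end, growing along box y, end stop at 0.19. It starts between 0 and 0.03 and drags with about 1.2 N of friction; it stays where it is left. The notch is felt somewhere between 0.08 and 0.15, at a different place each time, and cannot be seen.
- tab (a point): Centre for gripping the yellow upright tab of the filter slide, 94 mm above the table. The tab is 16 mm in box x, 24 mm in box y, from 67 to 113 mm above the table, standing on the slide's black plate (top 68 mm above the table). The slide moves only along box y.
- ball (a joint): How far (m) the slide's spring ball is pressed in: about 0.003 on the plain rail, -0.001 at the bottom of the notch; under 0.0015 = seated, within about 2 mm of the notch's middle. The notch is a 45 degree V, 6 mm to each side: it pulls the slide in with 8 to 12 N and resists leaving, either way, with as much. If the grip is loosened inside it the slide centres itself.
- pencil_tin: Bystander: black tin 72 mm across, 100 mm tall, with pencils up to 175 mm. Origin at the centre of its underside.
- gift_box: Bystander: small card box with a lid and red band, 95 x 95 x 55 mm. Origin at the centre of its underside.
- craft_knife: Bystander: black and orange craft knife lying flat, 150 x 26 x 14 mm along its own x. Origin at the centre of its underside.

How it is judged:
By the outcome, as a careful person would: the job done as asked, in the order asked, and still so for the second after the job is handed in, while the arm keeps its last pose, push and grip.
It also fails if it takes over 67 s, if anything falls off the work surface, if the arm or the gripper's body presses on something with over 40 N, if the wrist force passes 120 N, or if a joint passes its speed limit or range.

### The arm

A 7-joint arm with a two-finger parallel gripper is mounted at the origin on the work surface. World frame = base frame: x ahead of the robot, y to its left, z up, the work surface at z = 0. Lengths are in mm, angles in rad, forces in N, time in s.
With the tool pointing down it reaches from about 400 to 875 mm from the base axis. Payload 4.4 kg.
Tool frame: the origin (TCP) lies at the very end of the fingers, on their centre line; the grasp point (between the pads) lies 19 mm behind it; z points along the fingers, y is the line along which they close (so a half turn about z gives the same grasp; the last joint's range is limited). The gripper opens to 85 mm and grips with 20 to 120 N. Pads are 22 mm wide; open, the fingers measure 114 mm over their backs; the gripper's body (76 mm by 85 mm) begins 54 mm behind the grasp point. The pads swing forward as they close: fully open they stand 13 mm farther back than shut.
Start: joints at [1.247, 0.628, 0.038, 1.517, -0.027, 0.996, -0.02], TCP at [165.747, -628.527, 231.313] pointing down, gripper open.
Joint ranges: [-3.06, 3.06], [-0.37, 2.12], [-1.25, 1.32], [0.18, 2.47], [-1.1, 4.24], [0.23, 1.98], [-2.94, 2.94]. Speed limits (rad/s): [2.57, 2.57, 3.14, 3.14, 3.14, 3.14, 3.14].

### API

Orientations are given as [roll, pitch, yaw] about the fixed x, y, z axes, in that order (R = Rz(yaw) Ry(pitch) Rx(roll)).
In Python, from cell import sensors, get_image, camera_params, order gives the robot as it stands.
- The arm moves only by the shell command python3 -m inch 'ROWS' [OPENING]. ROWS is JSON, a list that holds one entry, the list of rows, each a list of 4 numbers: the shift along the tool's x, y, z in cm, then the turn about the tool's z in degrees. A call has 1 to 8 rows; each row is the pose to reach, as a shift and turn from the pose commanded when the call began, along the tool's axes at that moment; what a row does not reach only later rows make up. A row lasts 1/12 s, in which the tool goes at most 41.7 mm and 7.16 degrees, less where a joint would pass 70% of its speed; a pose out of reach is approached as far as the arm can. A call with a gripper value outside its range is refused whole. OPENING is the finger opening in cm, from 0 to 8.54, set as the call begins (- or left out, the last holds). The fingers move at their own pace and stop on an object; the grip force is fixed at half the most. Time passes only in rows, so rows that repeat a pose let the fingers close. It gives the time, the measured TCP pose, the force, the opening and the grip force at its end, in the units of the state.
- sensors.read_state(): the state, without advancing time (a new reading comes with each control period).
- get_image(name): name is "side" or "top" or "wrist"; returns the picture (400x640x3 uint8, blue, green, red); there is no depth.
- camera_params(name): a dict with "mtx" (3x3 intrinsics, pixels), "rvec" (rotation vector, rad) and "tvec" (3), from world to camera coordinates, as OpenCV has them. Camera axes: x right, y down, z forward; pixel columns grow to the right and rows downward; lengths in mm; the calibration is good to about 2 mm. A picture is of the moment at which its call begins: read the wrist's pose just before it. camera_params takes no time and is no camera call; for the wrist camera it gives the pose at the moment of the call.
- order.finish_job(): hands the job in; it is judged then, once.
The state is a dict: "clock": time; "qpos": joint angles; "qd": joint speeds; "tau": joint torques, N m; "eef_pos": TCP position; "tool_rot": TCP orientation; "force": force on the tool from outside, world axes, zero at the start; "torque": the same for the moment, N m; "width": finger opening in mm; "gripper_force": force on a finger pad.
Only numpy, scipy, OpenCV 4.12 (cv2) and the standard library are available. Lean on these libraries where they do the work, as an engineer would, in place of code of your own. Each camera call takes 0.05 s, during which the arm holds its last target. There are 200 camera calls.

## Working session

There is one attempt and no reset: what is moved stays moved. The work goes in short steps, Python scripts to look and compute and a shell command to move; the robot and the scene stay as the last step left them, time stands still between calls to the robot, and variables do not carry over. Pictures are saved under pics/ and viewed, at most 10 in all, crops included, and the job is handed in when it is done.

```bash
mkdir -p pics; ls; python3 - <<'E'
from cell import sensors,get_image,camera_params
import cv2,numpy as np
s=sensors.read_state();print({k:s[k] for k in('clock','eef_pos','tool_rot','force','width')})
a=get_image('top');b=get_image('side')
cv2.imwrite('pics/top.png',a);cv2.imwrite('pics/side.png',b)
for n in('top','side'):
    p=camera_params(n);R=cv2.Rodrigues(np.array(p['rvec'],float))[0];print(n,p['mtx'],(-R.T@np.array(p['tvec']).ravel()))
E
```

```text
pics
{'clock': 0.0, 'eef_pos': array([ 165.5512482 , -627.92155383,  230.39693857]), 'tool_rot': array([-3.13971672e+00,  6.86861381e-05,  2.57767625e-01]), 'force': array([ 0.12749574, -0.30217321,  0.86881322]), 'width': 85.41530581801715}
top [[396.95430217   0.         323.86224135]
 [  0.         396.95430217 196.79960992]
 [  0.           0.           1.        ]] [ 450.45276129   12.52084105 1219.6901314 ]
side [[421.49346801   0.         321.27267685]
 [  0.         421.49346801 201.52194898]
 [  0.           0.           1.        ]] [ 72.94474668 717.58789323 968.01541481]
```

View pics/top.png

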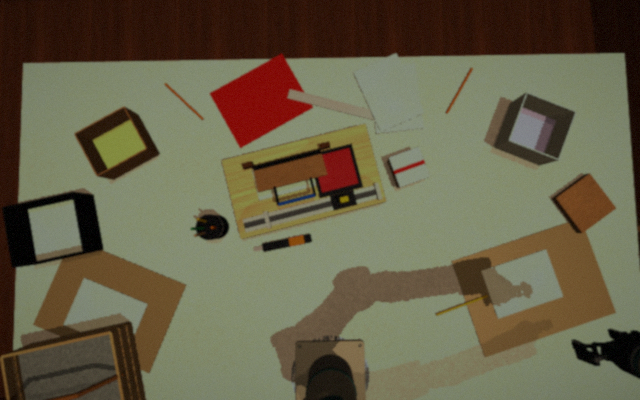

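View pics/side.png

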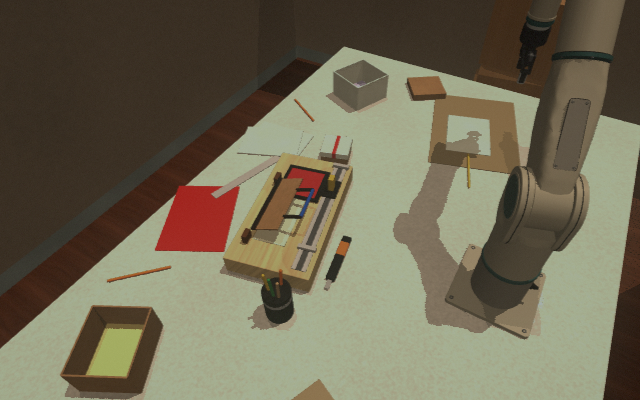

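Top view: box corners about (222,158), (368,125), (384,205), (240,238); yellow tab (344,199); blue bar about (293,198). The side view shows the bar at (307,203) and the tab at (333,184).

```bash
cat > h.py <<'E'
import cv2,numpy as np
from cell import sensors,get_image,camera_params
def cam(n):
    p=camera_params(n);R=cv2.Rodrigues(np.array(p['rvec'],float))[0];t=np.array(p['tvec'],float).ravel()
    return np.array(p['mtx']),R,t
def ray(c,uv):
    K,R,t=c;d=R.T@np.linalg.inv(K)@np.array([uv[0],uv[1],1.]);return -R.T@t,d/np.linalg.norm(d)
def onz(c,uv,z):
    o,d=ray(c,uv);return o+d*(z-o[2])/d[2]
def tri(r1,r2):
    (a,d),(b,e)=r1,r2;s=np.linalg.lstsq(np.c_[d,-e],b-a,rcond=None)[0];p=a+s[0]*d;q=b+s[1]*e
    return (p+q)/2,np.linalg.norm(p-q)
def blob(im,lo,hi,roi):
    x0,y0,x1,y1=roi;m=cv2.inRange(cv2.cvtColor(im[y0:y1,x0:x1],cv2.COLOR_BGR2HSV),lo,hi)
    n,_,st,c=cv2.connectedComponentsWithStats(m)
    return sorted([(int(st[i,4]),(st[i,:4]+[x0,y0,0,0]).tolist(),(c[i]+[x0,y0]).round(1).tolist()) for i in range(1,n)],reverse=True)[:4],m
E
python3 - <<'E'
from h import *
T=cv2.imread('pics/top.png');S=cv2.imread('pics/side.png')
for n,im,roi in(('top',T,(215,120,390,245)),('side',S,(220,140,360,290))):
    print(n,'Y',blob(im,(20,120,70),(34,255,255),roi if n=='side' else (325,180,360,215))[0][:3],'B',blob(im,(100,110,40),(130,255,255),roi)[0][:3])
m=cv2.inRange(cv2.cvtColor(T,cv2.COLOR_BGR2HSV),(12,60,90),(30,200,255));m[:, :215]=0;m[:,392:]=0;m[:120]=0;m[245:]=0
m=cv2.morphologyEx(m,cv2.MORPH_OPEN,np.ones((3,3)))
c=max(cv2.findContours(m,0,2)[0],key=cv2.contourArea);r=cv2.minAreaRect(c);bp=cv2.boxPoints(r);print(r,bp)
P=np.array([onz(cam('top'),p,60) for p in bp]);print(P.round(0),P.mean(0))
z=np.hstack([cv2.resize(T[120:250,215:395],None,fx=3,fy=3,interpolation=2)]);y=cv2.resize(S[145:285,225:355],None,fx=2,fy=2,interpolation=2)
o=np.zeros((390,800,3),np.uint8);o[:390,:540]=z;o[:280,540:]=y[:280,:260];cv2.imwrite('pics/c.png',np.clip(o*1.6,0,255))
E
```

```text
top Y [(148, [325, 204, 35, 11], [343.1, 209.7]), (53, [340, 196, 9, 7], [343.9, 198.9])] B [(80, [278, 194, 37, 11], [296.6, 199.1])]
side Y [(106, [328, 174, 7, 17], [331.0, 182.2]), (55, [261, 274, 9, 16], [264.7, 280.8]), (12, [289, 251, 4, 6], [290.8, 252.6])] B [(77, [300, 189, 14, 27], [306.7, 202.0])]
((302.9391174316406, 181.49734497070312), (85.14820861816406, 151.64324951171875), 75.80144500732422) [[218.99101 158.82156]
 [366.00183 121.62607]
 [386.8872  204.17313]
 [239.8764  241.36862]]
[[ 646.  316.   60.]
 [ 750. -120.   60.]
 [ 504. -175.   60.]
 [ 403.  256.   60.]] [575.80894812  69.41718354  60.        ][ WARN:0@0.313] global loadsave.cpp:1063 imwrite_ Unsupported depth image for selected encoder is fallbacked to CV_8U.
```

View pics/c.png

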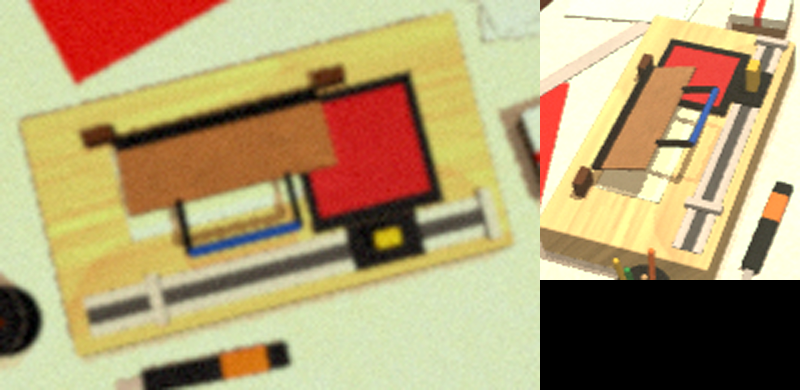

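```bash
python3 - <<'E'
from h import *
ct,cs=cam('top'),cam('side')
P=np.array([onz(ct,p,60) for p in[(221.7,159.3),(365.7,124),(385.7,200),(241.7,238.3)]])
c=P.mean(0);yd=(P[0]+P[3]-P[1]-P[2]);yaw=np.arctan2(-yd[0],yd[1]);xd=P[0]+P[1]-P[2]-P[3]
print(P.round(),c,yaw,np.arctan2(xd[1],xd[0]),np.linalg.norm(yd)/2,np.linalg.norm(xd)/2)
R=np.array([[np.cos(yaw),-np.sin(yaw)],[np.sin(yaw),np.cos(yaw)]])
h=c[:2]+R@[75,30];print('hinge',h)
b,e=tri(ray(ct,(296.5,199.5)),ray(cs,(306.7,202.)));print('bar',b,e,'box',R.T@(b[:2]-c[:2]))
rel=R.T@(b[:2]-h);print('ang',np.arctan2(b[2]-88,-rel[0]),np.hypot(b[2]-88,rel[0]),rel)
t=onz(ct,(343.9,198.9),113);print('tab',t,R.T@(t[:2]-c[:2]))
t,e=tri(ray(ct,(343.9,199.2)),ray(cs,(331,182.2)));print(t,e)
E
```

```text
[[ 645.  308.   60.]
 [ 743. -119.   60.]
 [ 516. -171.   60.]
 [ 412.  250.   60.]] [578.9022235  67.1409986  60.       ] 0.233889728756552 0.23689284499584376 436.1621592511484 236.30302058336775
hinge [644.90725043 113.70639798]
bar [518.43866913  85.20464246 131.48236687] 1.5790347484444822 box [-54.63078261  31.58503172]
ang 0.32363853950946614 136.7291337966908 [-129.63078261    1.58503172]
tab [518.22918685 -46.36377251 113.        ] [-85.32726323 -96.35252249]
[519.35698709 -47.01487283  92.77774671] 1.695419352847042
```

```bash
cat >> h.py <<'E'
def rem(x,y,z,yaw=1.806):
    s=sensors.read_state();p=s['eef_pos'];r=s['tool_rot'];from scipy.spatial.transform import Rotation as Q
    M=Q.from_euler('xyz',r).as_matrix();d=M.T@(np.array([x,y,z])-p)
    print('clock',round(s['clock'],2),'pos',p.round(1),'rot',r.round(3),'rem cm',(d/10).round(2),'turn',round(-np.degrees((yaw-r[2]+np.pi)%(2*np.pi)-np.pi),1),'F',s['force'].round(1),'w',round(s['width'],1))
E
python3 -m inch '[[[2,-2.3,0,-5],[5,-5.7,0,-11],[7.6,-8.7,0,-18],[10.2,-11.7,0,-25],[12.9,-14.8,0,-31],[15.6,-17.8,0,-38],[18.2,-20.9,0,-44],[21,-24,0,-50]]]' 3.6
python3 -c "
from h import *
rem(518,85,200)"
```

```text
clock: 0.77
eef_pos: [307.6, -341.2, 231.2]
tool_rot: [-3.141, 0.0, 1.135]
force: [1.4, -0.5, -0.1]
width: 35.7
gripper_force: 0.0
clock 0.77 pos [ 307.6 -341.2  231.2] rot [-3.141  0.     1.135] rem cm [47.52  1.09  3.12] turn -38.4 F [ 1.4 -0.5 -0.1] w 35.7
```

```bash
python3 -m inch '[[[4,0,0,-4],[8,0.1,0,-9],[12,0.2,0,-14],[16,0.3,0,-19],[20,0.4,0,-24],[24,0.5,0,-29],[28,0.6,0,-34],[32,0.7,0,-38]]]' 
python3 -c "
from h import *
rem(518,85,200)"
```

```text
clock: 1.43
eef_pos: [450.6, -54.8, 231.3]
tool_rot: [-3.141, 0.0, 1.798]
force: [1.3, -0.9, 1.3]
width: 36.2
gripper_force: 0.0
clock 1.43 pos [450.6 -54.8 231.3] rot [-3.141  0.     1.798] rem cm [12.1   9.71  3.12] turn -0.5 F [ 1.3 -0.9  1.3] w 36.2
```

```bash
python3 -m inch '[[[3,2.4,0.5,0],[6,4.8,1.5,0],[9,7.2,2,0],[12,9.6,2.5,0],[12,9.6,2.5,0],[12,9.6,2.5,0]]]' 
python3 - <<'E'
from h import *
rem(518.4,85.2,111)
cw=cam('wrist');im=get_image('wrist');cv2.imwrite('pics/w1.png',im)
bl=blob(im,(100,110,40),(130,255,255),(0,0,640,400))[0];print(bl[:3])
for b in bl[:2]: print(onz(cw,b[2],131))
rem(518.4,85.2,111)
E
```

```text
clock: 1.93
eef_pos: [517.4, 84.6, 205.6]
tool_rot: [-3.141, -0.001, 1.799]
force: [-0.8, -0.9, 0.1]
width: 36.1
gripper_force: 0.0
clock 1.93 pos [517.4  84.6 205.6] rot [-3.141e+00 -1.000e-03  1.799e+00] rem cm [0.03 0.12 9.46] turn -0.4 F [-0.8 -0.9  0.1] w 36.1
[(1355, [317, 142, 14, 138], [323.7, 217.3]), (2, [329, 190, 1, 2], [329.0, 190.5]), (2, [318, 169, 1, 2], [318.0, 169.5])]
[519.24668964  85.10183693 131.        ]
[518.28246123 105.45051014 131.        ]
clock 1.98 pos [516.9  82.2 205.7] rot [-3.14   0.     1.796] rem cm [0.26 0.23 9.47] turn -0.6 F [0.8 0.7 0.5] w 36.1
```

View pics/w1.png

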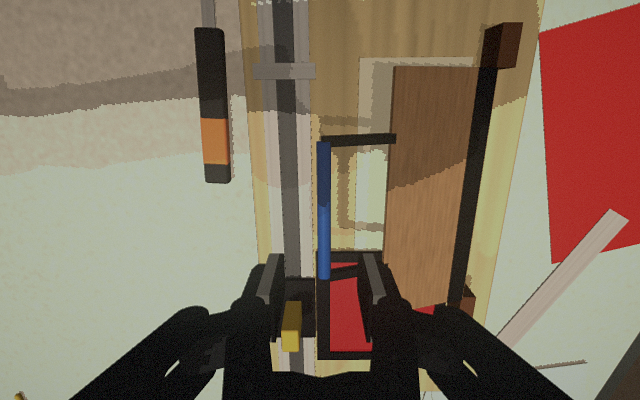

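The wrist view shows the bar (323,142–280) running vertically between the open fingers, and the board edge clear to the right at x≈388. I'll descend and close.

```bash
python3 -m inch '[[[0,0.1,2.5,0],[0.1,0.2,5,0],[0.1,0.2,7,0],[0.1,0.2,8.5,0],[0.1,0.2,9.3,0],[0.1,0.2,9.3,0]]]' 
python3 -m inch '[[[0,0,0,0],[0,0,0,0],[0,0,0,0],[0,0,0,0],[0,0,0,0],[0,0,0,0]]]' 0
python3 - <<'E'
from h import *
rem(518.4,85.2,111)
a=0.32;R=135
# bar path in tool axes (tool y = +box x, z down)
for b in np.arange(.4,1.62,.1): print(round(b,2),[round(v/10,2) for v in(R*(np.cos(a)-np.cos(b)),-R*(np.sin(b)-np.sin(a)))])
E
```

```text
clock: 2.48
eef_pos: [517.7, 81.1, 112.0]
tool_rot: [-3.138, 0.001, 1.792]
force: [0.1, -0.3, -0.0]
width: 36.1
gripper_force: 0.0
clock: 2.98
eef_pos: [519.8, 82.8, 113.9]
tool_rot: [3.14, 0.001, 1.794]
force: [1.6, -1.7, 0.9]
width: 7.9
gripper_force: 58.6
clock 2.98 pos [519.8  82.8 113.9] rot [3.140e+00 1.000e-03 1.794e+00] rem cm [ 0.26 -0.09  0.29] turn -0.7 F [ 1.6 -1.7  0.9] w 7.9
0.4 [np.float64(0.38), np.float64(-1.01)]
0.5 [np.float64(0.97), np.float64(-2.23)]
0.6 [np.float64(1.67), np.float64(-3.38)]
0.7 [np.float64(2.49), np.float64(-4.45)]
0.8 [np.float64(3.41), np.float64(-5.44)]
0.9 [np.float64(4.42), np.float64(-6.33)]
1.0 [np.float64(5.52), np.float64(-7.11)]
1.1 [np.float64(6.69), np.float64(-7.78)]
1.2 [np.float64(7.92), np.float64(-8.34)]
1.3 [np.float64(9.2), np.float64(-8.76)]
1.4 [np.float64(10.52), np.float64(-9.06)]
1.5 [np.float64(11.86), np.float64(-9.22)]
1.6 [np.float64(13.21), np.float64(-9.25)]
```

```bash
python3 -m inch '[[[0,0.2,-0.5,0],[0,0.4,-1,0],[0,0.7,-1.6,0],[0,1,-2.2,0],[0,1.3,-2.8,0],[0,1.7,-3.4,0],[0,2.1,-3.9,0],[0,2.5,-4.45,0]]]'
python3 -c "
from h import *
rem(0,0,0)"
```

```text
clock: 3.65
eef_pos: [541.0, 87.9, 158.0]
tool_rot: [-3.135, 0.001, 1.794]
force: [-6.6, -2.6, 0.9]
width: 7.6
gripper_force: 58.4
clock 3.65 pos [541.   87.9 158. ] rot [-3.135e+00  1.000e-03  1.794e+00] rem cm [  3.39 -54.6   16.13] turn -0.7 F [-6.6 -2.6  0.9] w 7.6
```

```bash
python3 -m inch '[[[0,0.45,-0.5,0],[0,0.9,-1,0],[0,1.4,-1.45,0],[0,1.95,-1.9,0],[0,2.5,-2.3,0],[0,3.05,-2.65,0],[0,3.6,-3,0],[0,4.2,-3.35,0]]]'
python3 -c "
from h import *
rem(0,0,0)"
python3 -m inch '[[[0,0.6,-0.3,0],[0,1.2,-0.55,0],[0,1.85,-0.8,0],[0,2.5,-1,0],[0,3.15,-1.15,0],[0,3.8,-1.3,0],[0,4.5,-1.38,0],[0,5.15,-1.45,0]]]'
python3 -c "
from h import *
rem(0,0,0)"
```

```text
clock: 4.32
eef_pos: [577.9, 96.7, 193.2]
tool_rot: [-3.128, 0.002, 1.794]
force: [-19.2, -5.4, 23.1]
width: 7.6
gripper_force: 59.4
clock 4.32 pos [577.9  96.7 193.2] rot [-3.128e+00  2.000e-03  1.794e+00] rem cm [  3.4  -58.22  20.13] turn -0.7 F [-19.2  -5.4  23.1] w 7.6
clock: 4.98
eef_pos: [636.0, 110.7, 210.0]
tool_rot: [3.138, -0.001, 1.794]
force: [-4.9, -1.7, 14.3]
width: 7.3
gripper_force: 62.2
clock 4.98 pos [636.  110.7 210. ] rot [ 3.138e+00 -1.000e-03  1.794e+00] rem cm [  3.27 -64.56  20.73] turn -0.7 F [-4.9 -1.7 14.3] w 7.3
```

```bash
python3 -m inch '[[[0,0,0,0],[0,0,0,0],[0,0,0,0]]]'
python3 - <<'E'
from h import *
s=sensors.read_state();y=.235;R=np.array([[np.cos(y),-np.sin(y)],[np.sin(y),np.cos(y)]])
print(R.T@(s['eef_pos'][:2]-[644.9,113.7]),s['force'])
S=get_image('side');T=get_image('top')
o=np.hstack([cv2.resize(S[100:300,200:400],None,fx=2,fy=2,interpolation=2),cv2.resize(T[100:300,210:410],None,fx=2,fy=2,interpolation=2)])
cv2.imwrite('pics/up.png',np.clip(o*1.5,0,255).astype(np.uint8))
E
```

```text
clock: 5.23
eef_pos: [637.0, 110.9, 210.0]
tool_rot: [3.135, -0.001, 1.794]
force: [-2.0, -1.9, 12.6]
width: 7.4
gripper_force: 62.3
[-8.27690231 -0.84728257] [-2.04028663 -1.89012465 12.64992712]
```

View pics/up.png

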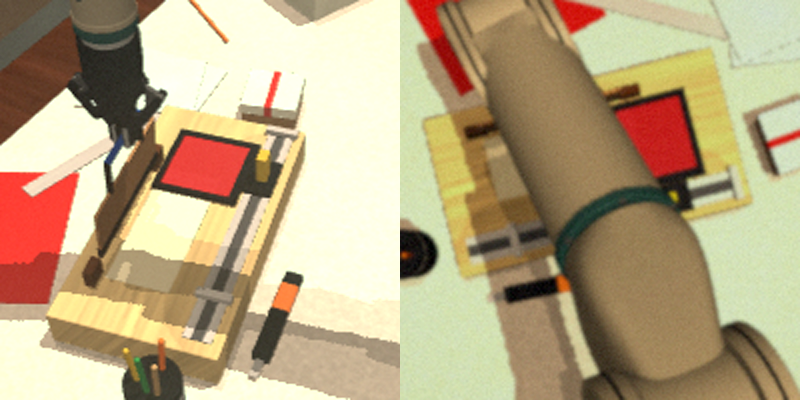

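The side view shows the cover almost upright, with the bar held at the top (about 1.51 rad). I'll finish the last 8 mm.

```bash
python3 -m inch '[[[0,0.3,-0.1,0],[0,0.5,-0.25,0],[0,0.8,-0.4,0],[0,0.8,-0.4,0],[0,0.8,-0.4,0]]]'
python3 - <<'E'
from h import *
s=sensors.read_state();y=.235;R=np.array([[np.cos(y),-np.sin(y)],[np.sin(y),np.cos(y)]])
print(R.T@(s['eef_pos'][:2]-[644.9,113.7]),s['force'])
E
```

```text
clock: 5.75
eef_pos: [643.1, 112.4, 210.9]
tool_rot: [3.139, -0.001, 1.794]
force: [-2.8, 0.4, 4.3]
width: 7.6
gripper_force: 60.6
[-2.05959591 -0.83907506] [-2.84853386  0.44334072  4.34863931]
```

```bash
python3 -m inch '[[[0,0.2,0,0],[0,0.2,0,0],[0,0.2,0,0]]]'
python3 -m inch '[[[0,0,0,0],[0,0,0,0],[0,0,0,0],[0,0,0,0],[0,0,0,0]]]' 3.6
python3 -m inch '[[[0,0,-1,0],[0,0,-2.5,0],[0,0,-4,0],[0,0,-6,0],[0,0,-8,0],[0,0,-8,0],[0,0,-8,0],[0,0,-8,0]]]'
python3 - <<'E'
from h import *
rem(0,0,0)
cs=cam('side');S=get_image('side')
c=cam('wrist');W=get_image('wrist')
bl=blob(S,(100,110,40),(130,255,255),(220,120,360,290))[0][:3];bw=blob(W,(100,110,40),(130,255,255),(0,0,640,400))[0][:3]
print(bl,bw)
p=onz(c,bw[0][2],223);print(p,tri(ray(c,bw[0][2]),ray(cs,bl[0][2])))
y=.235;R=np.array([[np.cos(y),-np.sin(y)],[np.sin(y),np.cos(y)]]);print(R.T@(p[:2]-[644.9,113.7]))
o=np.hstack([cv2.resize(S[100:300,200:400],None,fx=2,fy=2,interpolation=2),cv2.resize(W,(400,400))[:, :400]])
cv2.imwrite('pics/rel.png',np.clip(o*1.5,0,255).astype(np.uint8))
E
```

```text
clock: 6.0
eef_pos: [645.1, 112.9, 210.9]
tool_rot: [3.139, -0.001, 1.794]
force: [-2.1, 1.0, 6.0]
width: 7.6
gripper_force: 60.6
clock: 6.42
eef_pos: [644.7, 111.4, 209.6]
tool_rot: [3.141, 0.0, 1.793]
force: [-0.2, 1.0, 0.2]
width: 35.8
gripper_force: 0.0
clock: 7.08
eef_pos: [644.1, 111.3, 289.6]
tool_rot: [-3.141, 0.0, 1.794]
force: [-1.1, 0.5, -0.9]
width: 35.8
gripper_force: 0.0
clock 7.08 pos [644.1 111.3 289.6] rot [-3.141  0.     1.794] rem cm [  3.38 -65.27  28.99] turn -0.7 F [-1.1  0.5 -0.9] w 35.8
[(61, [253, 154, 15, 21], [260.7, 163.1]), (3, [251, 177, 2, 2], [251.7, 177.7]), (1, [250, 180, 1, 1], [250.0, 180.0])] [(951, [316, 203, 14, 82], [323.1, 245.9]), (43, [322, 139, 8, 10], [325.9, 142.5]), (14, [319, 178, 5, 9], [321.4, 182.1])]
[649.36135999  93.56398176 223.        ] (array([650.05730602,  95.42791583, 223.15870877]), np.float64(3.586718175549845))
[ -0.34979403 -20.62136289]
```

View pics/rel.png

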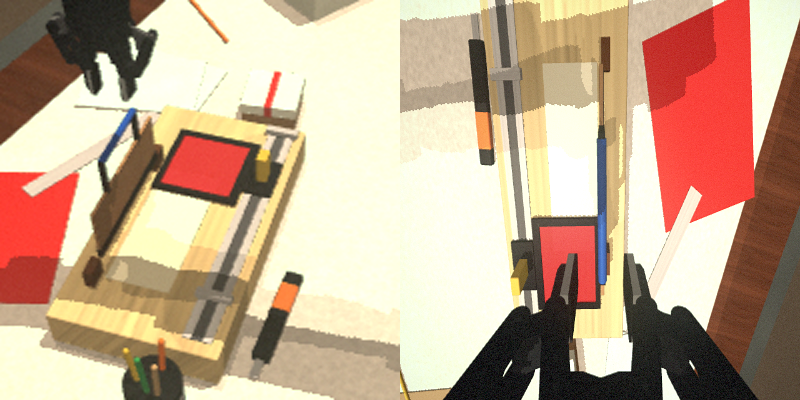

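The side and wrist views show the cover standing and released; the bar sits within 1 mm of being over the hinge. Next is the tab.

```bash
python3 -c "
from h import *
rem(518.8,-46.6,170)"
```

```text
clock 7.18 pos [643.8 111.2 288.7] rot [-3.14   0.     1.794] rem cm [-12.63 -15.66  11.91] turn -0.7 F [ 0.  -0.  -0.2] w 35.9
```

```bash
python3 -m inch '[[[-1.8,-2.2,0,0],[-4,-5,0,0],[-6,-7.5,1.5,-0.4],[-8,-10,4,-0.7],[-10,-12.5,6.5,-0.7],[-12.6,-15.7,9,-0.7],[-12.6,-15.7,11.5,-0.7],[-12.6,-15.7,11.9,-0.7]]]'
python3 -m inch '[[[0,0,0,0],[0,0,0,0],[0,0,0,0]]]'
python3 - <<'E'
from h import *
c=cam('wrist');W=get_image('wrist');cv2.imwrite('pics/w2.png',W)
bl=blob(W,(18,120,50),(34,255,255),(100,150,500,400))[0];print(bl)
for b in bl[:2]:print(onz(c,b[2],100),onz(c,b[2],113))
rem(518.8,-46.6,75)
E
```

```text
clock: 7.85
eef_pos: [513.9, -49.4, 166.6]
tool_rot: [-3.131, -0.001, 1.801]
force: [-1.2, 0.7, -1.1]
width: 35.7
gripper_force: 0.0
clock: 8.1
eef_pos: [521.2, -44.3, 172.1]
tool_rot: [3.138, -0.0, 1.808]
force: [-0.1, -0.2, 1.0]
width: 35.8
gripper_force: 0.0
[(1172, [305, 191, 24, 51], [316.6, 216.5]), (2, [346, 164, 1, 2], [346.0, 164.5]), (2, [345, 180, 1, 2], [345.0, 180.5]), (2, [344, 214, 1, 2], [344.0, 214.5])]
[518.16131808 -43.35593433 100.        ] [517.09622769 -38.41245333 113.        ]
[528.74609102  -2.34282363 100.        ] [5.27038398e+02 1.10748312e-01 1.13000000e+02]
clock 8.15 pos [521.1 -44.4 172.2] rot [3.138 0.    1.808] rem cm [-0.16 -0.31  9.72] turn 0.1 F [0.6 0.6 0.3] w 36.1
```

View pics/w2.png

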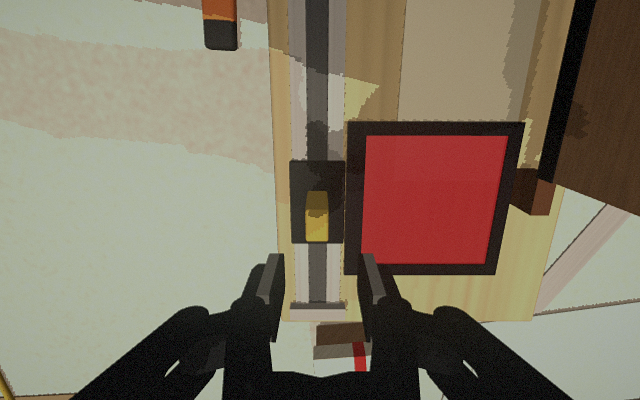

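The wrist view shows the tab at (317,217), about 3 mm left of the fingers' centre line. I'll descend and grip.

```bash
python3 -m inch '[[[-0.1,-0.2,2.5,0],[-0.2,-0.3,5,0],[-0.2,-0.3,7,0],[-0.2,-0.3,8.5,0],[-0.2,-0.3,9.3,0],[-0.2,-0.3,9.5,0],[-0.2,-0.3,9.5,0]]]'
python3 -m inch '[[[0,0,0,0],[0,0,0,0],[0,0,0,0],[0,0,0,0],[0,0,0,0],[0,0,0,0]]]' 0
python3 -c "
from h import *
rem(518.8,-46.6,75)"
```

```text
clock: 8.73
eef_pos: [517.5, -48.1, 76.2]
tool_rot: [3.141, 0.0, 1.807]
force: [-0.0, -0.4, 0.7]
width: 35.9
gripper_force: 0.0
clock: 9.23
eef_pos: [519.6, -48.0, 77.3]
tool_rot: [3.136, 0.0, 1.806]
force: [4.3, 1.7, -0.2]
width: 15.6
gripper_force: 60.4
clock 9.23 pos [519.6 -48.   77.3] rot [3.136 0.    1.806] rem cm [ 0.16 -0.05  0.23] turn 0.0 F [ 4.3  1.7 -0.2] w 15.6
```

```bash
cat >> h.py <<'E'
def ax():
    s=sensors.read_state();u=np.array([-.233,.972]);x=np.array([.972,.233]);p=s['eef_pos'][:2]-[519.6,-48.]
    print('t',round(s['clock'],2),'s',round(u@p,1),'lat',round(x@p,1),'z',round(s['eef_pos'][2],1),'Fy',round(u@s['force'][:2],1),'Fx',round(x@s['force'][:2],1),'Fz',round(s['force'][2],1))
E
python3 -m inch '[[[0.4,0,0,0],[1,0,0,0],[1.6,0,0,0],[2.2,0,0,0],[2.8,0,0,0],[3.4,0,0,0],[4,0,0,0],[4.2,0,0,0]]]' >/dev/null; python3 -c "
from h import *
ax();"
python3 -m inch '[[[0,0,0,0],[0,0,0,0]]]'>/dev/null; python3 -c "
from h import *
ax()"
```

```text
t 9.9 s 40.6 lat 0.0 z 77.3 Fy -3.5 Fx 5.6 Fz 0.1
t 10.07 s 41.2 lat 0.0 z 77.3 Fy -0.6 Fx 4.9 Fz -0.3
```

```bash
m(){ python3 -c "
from h import *
ax()"; }
python3 -m inch '[[[0.2,0,0,0],[0.2,0,0,0]]]' >/dev/null; m
python3 -m inch '[[[0.2,0,0,0],[0.2,0,0,0]]]' >/dev/null; m
python3 -m inch '[[[0.2,0,0,0],[0.2,0,0,0]]]' >/dev/null; m
python3 -m inch '[[[0.2,0,0,0],[0.2,0,0,0]]]' >/dev/null; m
```

```text
t 10.23 s 43.0 lat 0.0 z 77.3 Fy -1.2 Fx 5.2 Fz 0.1
t 10.4 s 45.0 lat 0.0 z 77.3 Fy -2.2 Fx 5.0 Fz 0.6
t 10.57 s 47.0 lat 0.0 z 77.3 Fy -1.6 Fx 5.2 Fz -0.3
t 10.73 s 49.0 lat 0.0 z 77.3 Fy -3.1 Fx 5.6 Fz 0.5
```

Steady drag, as expected. Continuing.

```bash
m(){ python3 -c "
from h import *
ax()"; }
python3 -m inch '[[[0.2,0,0,0],[0.2,0,0,0]]]' >/dev/null; m
python3 -m inch '[[[0.2,0,0,0],[0.2,0,0,0]]]' >/dev/null; m
python3 -m inch '[[[0.2,0,0,0],[0.2,0,0,0]]]' >/dev/null; m
python3 -m inch '[[[0.2,0,0,0],[0.2,0,0,0]]]' >/dev/null; m
```

```text
t 10.9 s 51.0 lat 0.1 z 77.3 Fy -2.9 Fx 5.5 Fz 0.6
t 11.07 s 53.0 lat 0.0 z 77.3 Fy -2.6 Fx 5.1 Fz 0.4
t 11.23 s 54.9 lat 0.0 z 77.3 Fy -2.0 Fx 5.9 Fz 0.8
t 11.4 s 57.0 lat 0.1 z 77.3 Fy -2.5 Fx 6.2 Fz 0.0
```

```bash
m(){ python3 -c "
from h import *
ax()"; }
python3 -m inch '[[[0.2,0,0,0],[0.2,0,0,0]]]' >/dev/null; m
```

```text
t 11.57 s 59.0 lat 0.0 z 77.3 Fy -2.5 Fx 4.0 Fz -0.2
```

```bash
m(){ python3 -c "
from h import *
ax()"; }
python3 -m inch '[[[0.2,0,0,0],[0.2,0,0,0]]]' >/dev/null; m
python3 -m inch '[[[0.2,0,0,0],[0.2,0,0,0]]]' >/dev/null; m
python3 -m inch '[[[0.2,0,0,0],[0.2,0,0,0]]]' >/dev/null; m
python3 -m inch '[[[0.2,0,0,0],[0.2,0,0,0]]]' >/dev/null; m
```

```text
t 11.73 s 61.9 lat 0.1 z 77.3 Fy 1.7 Fx 4.9 Fz 3.0
t 11.9 s 65.9 lat 0.0 z 77.2 Fy 6.0 Fx 4.3 Fz 2.0
t 12.07 s 66.8 lat 0.0 z 77.3 Fy 2.0 Fx 4.6 Fz 1.6
t 12.23 s 67.0 lat 0.0 z 77.2 Fy -1.5 Fx 5.9 Fz 1.9
```

The drop was felt: the slide was pulled from 61 to 67 mm of travel and the force balances there. I'll hold and check.

```bash
python3 -m inch '[[[0,0,0,0],[0,0,0,0],[0,0,0,0],[0,0,0,0]]]'; python3 - <<'E'
from h import *
ax()
S=get_image('side');T=get_image('top')
o=np.hstack([cv2.resize(S[100:300,200:400],None,fx=2,fy=2,interpolation=2),cv2.resize(T[100:300,210:410],None,fx=2,fy=2,interpolation=2)])
cv2.imwrite('pics/end.png',np.clip(o*1.5,0,255).astype(np.uint8));ax()
E
```

```text
clock: 12.57
eef_pos: [504.0, 17.2, 77.2]
tool_rot: [3.136, 0.001, 1.805]
force: [5.4, -0.9, 1.0]
width: 15.2
gripper_force: 60.5
t 12.57 s 67.0 lat 0.0 z 77.2 Fy -2.1 Fx 5.0 Fz 1.0
t 12.67 s 67.0 lat 0.0 z 77.2 Fy -2.3 Fx 5.5 Fz 1.6
```

View pics/end.png

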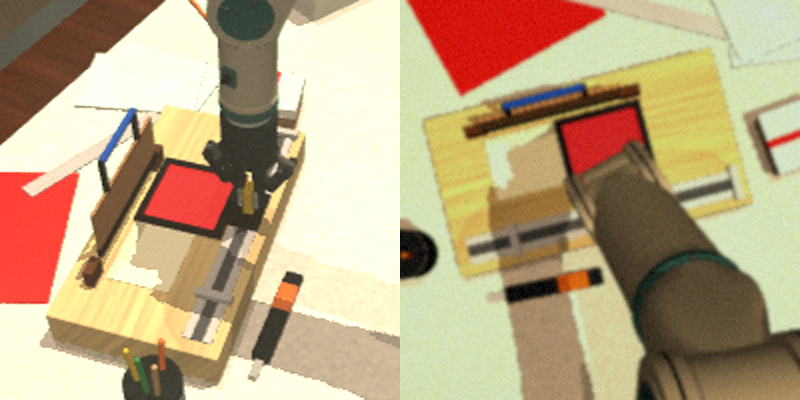

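The cover is standing, the slide is held at the notch with little force, and the bystanders haven't moved.

```bash
python3 -c "
from cell import order
print(order.finish_job())"
```

```text
the job is handed in; nothing more can be done
None
```

The job is handed in: the cover stands upright on its own, and the gripper still holds the slide's tab where I felt the ball drop into the notch, about 67 mm from where I gripped it; the pencil tin, gift box and craft knife were not touched.

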